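# Start the pottery kiln with its key

## Robot

A 6-joint arm with a two-finger parallel gripper is mounted at the origin on the work surface. World frame = base frame: x ahead of the robot, y to its left, z up, the work surface at z = 0. Lengths are in m, angles in rad, forces in N, time in s.
With the tool pointing down it reaches from about 0.425 to 1.125 m from the base axis. Payload 14.9 kg.
Tool frame: the origin (TCP) lies at the very end of the fingers, on their centre line; the grasp point (between the pads) lies 19 mm behind it; z points along the fingers, y is the line along which they close (so a half turn about z gives the same grasp; the last joint's range is limited). The gripper opens to 91 mm and grips with 3 to 60 N. Pads are 32 mm wide; open, the fingers measure 118 mm over their backs; the gripper's body (76 mm by 178 mm) begins 60 mm behind the grasp point.
Start: joints at [-1.189, 0.379, 1.734, -0, 1.028, -0.033], TCP at [0.282, -0.641, 0.189] pointing down, gripper open.
Joint ranges: [-2.77, 2.77], [-0.74, 2.19], [0, 2.66], [-1.06, 4.2], [0.31, 2.87], [-3.08, 3.08]. Speed limits (rad/s): [1.89, 1.89, 2.39, 3.14, 3.14, 3.14].

## Interface

Orientations are given as a unit quaternion [x, y, z, w].
In Python, from station import bot gives the robot as it stands. The module is installed in compiled form; this text tells all that it offers.
- The arm moves only by the tool drive_tool, never from a script. Its argument "rows" is a list of rows, each an object of numbers: "tx", "ty", "tz": the shift along the tool's x, y, z in m; "wx", "wy", "wz": the turn, a rotation vector about the tool's x, y, z in degrees; "grip": the finger opening in m, from 0 to 0.0912. In form: [{"tx": .., "ty": .., "tz": .., "wx": .., "wy": .., "wz": .., "grip": ..}, ...]. A call has 1 to 12 rows; each row shifts and turns the commanded pose from where the row before left it, along the tool's axes as they then stand; what a row does not reach is not made up. A row lasts 1/8 s, in which the tool goes at most 62.5 mm and 10.7 degrees, less where a joint would pass 70% of its speed; a pose out of reach is approached as far as the arm can. A call is refused whole if a number of a shift passes 0.0625 or a number of a turn 10.7, either way. A call with a gripper value outside its range is refused whole. The fingers move at their own pace and stop on an object; "newtons" is the grip in N (left out, the last holds). Time passes only in rows, so rows that do not move let the fingers close. It gives the time, the measured TCP pose, the force, the opening and the grip force at its end, in the units of the state.
- bot.observe(): the state, without advancing time (a new reading comes with each control period).
- bot.grab_frame(name): name is "scene" or "side" or "wrist"; returns a dict with "pixels" (384x512x3 uint8, red, green, blue), "mtx" (3x3 intrinsics, pixels), "pose" (4x4, takes a point from camera to world coordinates). Camera axes: x right, y up, looking along -z (the intrinsics and any distortion apply to the point x, -y, -z); pixel columns grow to the right and rows downward; lengths in m; the calibration is good to about 2 mm. A picture is of the moment at which its call begins. There is no depth.
- bot.close_job(): hands the job in; it is judged then, once.
The state is a dict: "time": time; "joint_positions": joint angles; "qvel": joint speeds; "effort": joint torques, N m; "tcp_pos": TCP position; "tcp_rot": TCP orientation; "ft_force": force on the tool from outside, world axes, zero at the start; "ft_torque": the same for the moment, N m; "width": opening from 0.0 (shut) to 1.0 (fully open); "finger_force": force on a finger pad.
Only numpy, scipy, OpenCV 4.12 (cv2) and the standard library are available. Lean on these libraries where they do the work, as an engineer would, in place of code of your own. Each camera call takes 0.05 s, during which the arm holds its last target. There are 200 camera calls.

## Task

Switch on the kiln: take the red-headed key out of the clay key block, push it fully home into the brass lock on the grey kiln controller, then turn it clockwise (seen from above) as far as it goes and leave it there in the lock. Leave the other two keys in the block and do not disturb the small clay cup and the green jar that stand between.

Things in the scene. Friction and masses are not known exactly. Their poses are not given: they have to be found in the camera images.
- red_key: Red-headed key standing upright in the clay block, 78 mm tall. Origin: centre of the blade's lower end; z up to the head, y along the wide side. Blade 0-28 mm up, 6 (x) by 14 mm (y), lowest 4 mm tapered; shoulder 28-34 mm, 12 by 20 mm, rests on the block's top; red head 34-78 mm, 12 (x) by 34 mm (y), to be pinched across x. Fits the lock either way round (half turn about z).
- blue_key: Key with a blue head; same shape as the red key. Leave it in the clay block.
- yellow_key: Key with a yellow head; same shape as the red key. Leave it in the clay block.
- key_block: Fixed terracotta block with white stripes, 55 (x) by 190 (y) by 34 mm high, origin at the centre of its underside, three upright slots in its top at y = -60, 0 and 60 mm, each 9 mm (x) by 17 mm (y) and 30 mm deep. Which key stands in which slot varies.
- controller: Fixed grey kiln controller box with a blank display, 140 (x) by 160 (y) by 60 mm high, origin at the centre of its underside. The lock's vertical axis is at x = -15, y = 35 mm; the lock's upper face is 70 mm above the table. Beside the lock: a flat dark ring 66 mm wide, a white dot (off) and a green dot (on).
- lock_mouth (a point): Centre of the slot's mouth, on top of the round lock (41 mm brass ring, pale metal core; a black tick on the ring at its +y side), on its axis, 70 mm above the table. Turns with the lock: z up, y along the slot's long side. Slot 7.6 (x) by 15.6 mm (y), 30 mm deep; with the key fully home its shoulder rests on this face and its origin is 28 mm below this point.
- lock (a joint): Turn of the lock cylinder in rad, clockwise from above positive: 0 off, 1.2 the stop (on); it starts between 0 and 0.2 and stays where it is left. Turning takes about 0.06 N m; the key has up to about 0.2 rad of play in the slot.
- cup: Bystander: small terracotta cup, 62 mm wide, 65 mm high, between block and controller; origin at the centre of its underside.
- glaze_jar: Bystander: squat green jar with a white cap, 60 mm wide, 75 mm high; origin at the centre of its underside.
Mind the look-alikes: they are no part of the job. Several things have the shape of the controller; the one meant has the colours described above.

How it is judged:
By the outcome, as a careful person would: the job done as asked, in the order asked, and still so for the second after the job is handed in, with the robot touching nothing.
It also fails if it takes over 51 s, if anything falls off the work surface, if the arm or the gripper's body presses on something with over 40 N, if the wrist force passes 120 N, or if a joint passes its speed limit or range.

## Working session

There is one attempt and no reset: what is moved stays moved. The work goes in short steps, Python scripts to look and compute and a tool call to move; the robot and the scene stay as the last step left them, time stands still between calls to the robot, and variables do not carry over. Pictures are saved under pics/ and viewed, at most 10 in all, crops included, and the job is handed in when it is done.

Besides the shell and the picture viewer there is one more tool, called after "Call:" in YAML: its name, and indented under it one key for each argument. drive_tool: Moves the arm, as the interface text tells. Its arguments: {"type":"object","properties":{"rows":{"type":"array"},"newtons":{"type":"number"}},"required":["rows"]}

```bash
mkdir -p pics; cat > h.py <<'E'
import numpy as np, cv2, json
from station import bot
def grab(n,f):
    d=bot.grab_frame(n); cv2.imwrite(f'pics/{f}.png',d['pixels'][:,:,::-1]); np.savez(f'pics/{f}.npz',**{k:np.array(v) for k,v in d.items() if k in('pixels','mtx','pose')}); return d
def load(f): return np.load(f'pics/{f}.npz')
def ray(d,u,v):
    K=d['mtx'];T=d['pose']; p=np.linalg.solve(K,[u,v,1.]); r=T[:3,:3]@np.array([p[0],-p[1],-p[2]]); return T[:3,3],r
def onz(d,u,v,z):
    o,r=ray(d,u,v); return o+r*(z-o[2])/r[2]
def proj(d,P):
    T=d['pose']; c=T[:3,:3].T@(np.array(P)-T[:3,3]); q=d['mtx']@np.array([c[0],-c[1],-c[2]]); return q[:2]/q[2]
E
python3 - <<'E'
from h import *
ims=[]
for n in('scene','side','wrist'):
    d=grab(n,n+'0'); print(n,[k for k in d],d['mtx'].round(1).tolist(),d['pose'].round(3).tolist()); ims.append(d['pixels'])
E
python3 - <<'E'
import sys; sys.path.insert(0,'.')
from h import *
print(bot.observe())
for n in ('scene0','side0'):
    cv2.imwrite(f'pics/{n}_b.png',cv2.resize(load(n)['pixels'][:,:,::-1],(800,600),interpolation=cv2.INTER_CUBIC))
E
```

```text
scene ['pixels', 'mtx', 'pose'] [[356.2, 0.0, 247.2], [0.0, 356.2, 187.8], [0.0, 0.0, 1.0]] [[-0.688, -0.42, 0.592, 0.944], [0.726, -0.407, 0.554, 0.424], [0.008, 0.811, 0.585, 0.501], [0.0, 0.0, 0.0, 1.0]]
side ['pixels', 'mtx', 'pose'] [[440.0, 0.0, 253.6], [0.0, 440.0, 191.5], [0.0, 0.0, 1.0]] [[-0.834, 0.277, -0.476, -0.029], [-0.551, -0.393, 0.736, 0.856], [0.017, 0.876, 0.481, 0.623], [0.0, 0.0, 0.0, 1.0]]
wrist ['pixels', 'mtx', 'pose'] [[313.3, 0.0, 253.2], [0.0, 313.3, 190.3], [0.0, 0.0, 1.0]] [[0.402, 0.886, 0.231, 0.346], [-0.916, 0.389, 0.101, -0.611], [-0.001, -0.252, 0.968, 0.384], [0.0, 0.0, 0.0, 1.0]]
{'time': 0.15, 'joint_positions': array([-1.18927394e+00,  3.79291562e-01,  1.73464599e+00,  1.85828435e-05,
        1.02853123e+00, -3.32999263e-02]), 'qvel': array([ 0.00143661, -0.00361127, -0.00049127,  0.00059936,  0.00044444,
       -0.00043741]), 'effort': array([-6.92420508e-04, -7.64109993e+01, -4.34661877e+01,  6.50012610e-02,
        4.08662029e-02, -7.19832565e-05]), 'tcp_pos': array([ 0.28199434, -0.64032313,  0.18873685]), 'tcp_rot': array([ 9.78568201e-01,  2.05922522e-01, -6.80506611e-05, -4.32817306e-04]), 'ft_force': array([0.18034062, 0.21889894, 0.00930501]), 'ft_torque': array([ 0.01628011, -0.00368129, -0.0296156 ]), 'finger_force': 0.0, 'width': 1.0000570311137384}
```

View pics/scene0_b.png

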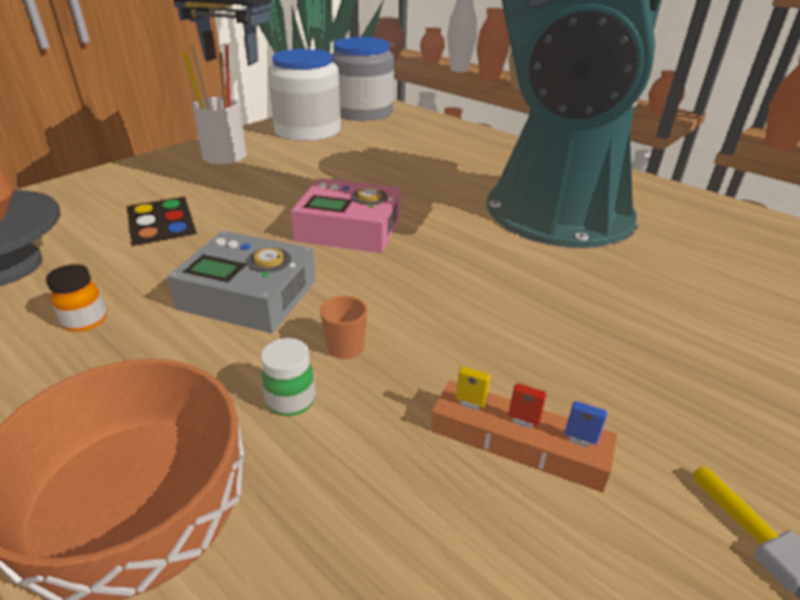

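View pics/side0_b.png

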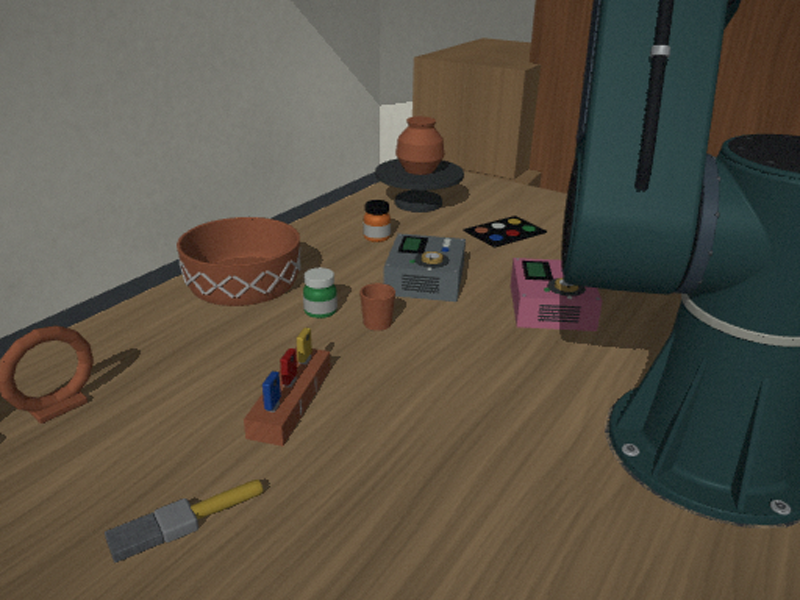

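The scene view shows the key block with the yellow (473,388), red (527,404) and blue (585,422) keys. The grey controller's lock is at (270,258), the cup at (344,327) and the jar at (288,377). Possible confusions:
- **Key:** the blue and yellow keys, and the red pencil (228,75).
- **Controller:** the pink box (347,213).

I choose the red key in the middle slot and the grey box, and check both in a close crop.

```bash
python3 - <<'E'
from h import *
s=load('scene0');t=load('side0')
def c(d,x,y,w,h): return cv2.resize(np.ascontiguousarray(d['pixels'][y:y+h,x:x+w,::-1]),(400,300),interpolation=cv2.INTER_CUBIC)
im=np.vstack([np.hstack([c(s,272,225,128,96),c(s,105,140,100,75)]),np.hstack([c(t,150,200,112,84),c(t,236,140,72,54)])])
cv2.imwrite('pics/crop.png',im)
a=1/1.5625
for n,u,v,z in[('red',527,404,.056),('yel',473,388,.056),('blue',585,422,.056),('lock',270,258,.07),('cup',344,350,.0),('jar',289,402,0),('pink',370,194,.07)]:
    print(n,onz(s,u*a,v*a,z).round(3))
for n,u,v,z in[('red',289,366,.056),('yel',304,345,.056),('blue',272,390,.056),('lock',432,258,.07),('cup',378,322,.0),('jar',320,310,0)]:
    print(n,onz(t,u*a,v*a,z).round(3))
E
```

```text
red [0.536 0.25  0.056]
yel [0.557 0.194 0.056]
blue [0.516 0.307 0.056]
lock [ 0.561 -0.166  0.07 ]
cup [ 0.571 -0.002  0.   ]
jar [0.681 0.019 0.   ]
pink [ 0.311 -0.211  0.07 ]
red [0.548 0.247 0.056]
yel [0.567 0.191 0.056]
blue [0.528 0.304 0.056]
lock [ 0.551 -0.162  0.07 ]
cup [ 0.567 -0.008  0.   ]
jar [0.678 0.018 0.   ]
```

View pics/crop.png

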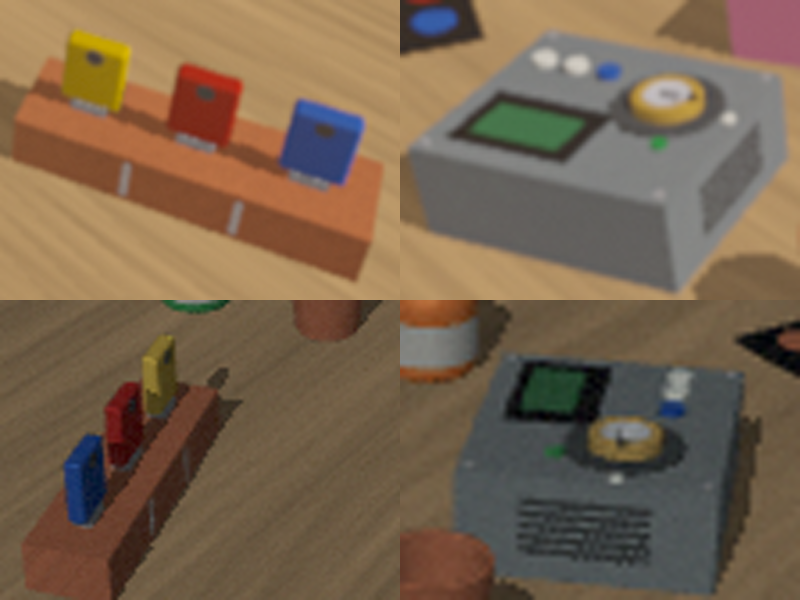

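Both views agree that the red key is in the middle slot, at about (0.541, 0.249). The grey box's lock is at about (0.556, -0.164), with the green dot beside it; the pink box is the decoy. I'll pass over the lock first so the wrist camera can measure it.

Call:
drive_tool:
  rows:
    - {"tx":0.034,"ty":-0.027}
    - {"tx":0.034,"ty":-0.027}
    - {"tx":0.034,"ty":-0.027}
    - {"tx":0.034,"ty":-0.027}
    - {"tx":0.034,"ty":-0.027}
    - {"tx":0.034,"ty":-0.027}
    - {"tx":0.034,"ty":-0.027}
    - {"tx":0.034,"ty":-0.027}
    - {"tx":0.034,"ty":-0.027}
    - {"tx":0.034,"ty":-0.027}
    - {"tx":0.034,"ty":-0.027}
    - {}

```text
schema error: expected keys tx, ty, tz, wx, wy, wz, grip
```

```bash
python3 - <<'E'
from h import *
d=grab('wrist','w1'); o=bot.observe(); print(o['time'],o['tcp_pos'],o['tcp_rot'],o['joint_positions'].round(3))
u,v=proj(d,[.556,-.164,.07]); print(u,v)
im=d['pixels'][:,:,::-1]; 
x,y=int(np.clip(u-80,0,352)),int(np.clip(v-60,0,264)); print(x,y)
cv2.imwrite('pics/w1c.png',cv2.resize(np.ascontiguousarray(im[y:y+120,x:x+160]),(800,600),interpolation=cv2.INTER_CUBIC))
E
```

```text
0.2 [ 0.28200182 -0.64039944  0.18884075] [ 9.78570873e-01  2.05910002e-01 -5.22098351e-05 -3.38649851e-04] [-1.189  0.379  1.735  0.     1.029 -0.033]
-230.59140245350733 -462.6871930078538
0 0
```

View pics/w1c.png

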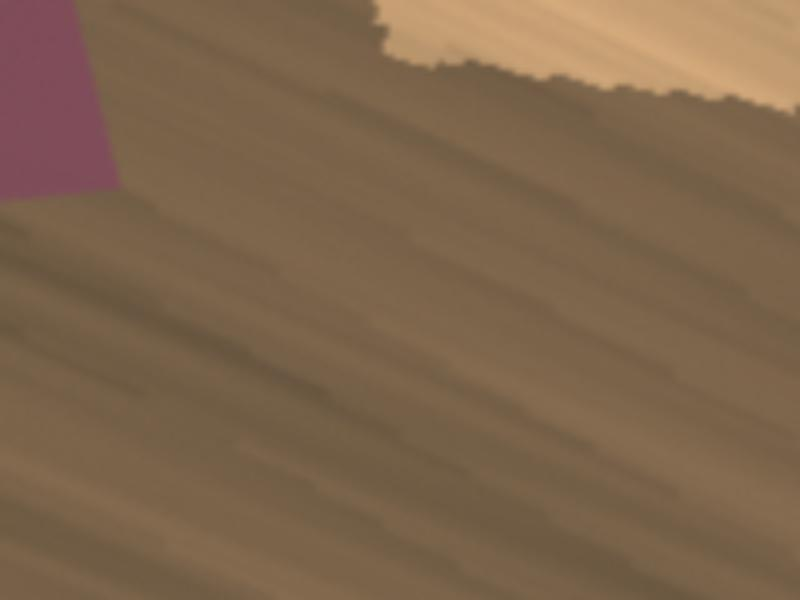

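The call was refused because every row needs all seven keys, so the arm hasn't moved. The picture shows only table and a corner of the pink box (100,100). I'll resend with full rows.

Call:
drive_tool:
  rows:
    - {"tx":0.034,"ty":-0.027,"tz":0,"wx":0,"wy":0,"wz":0,"grip":0.09}
    - {"tx":0.034,"ty":-0.027,"tz":0,"wx":0,"wy":0,"wz":0,"grip":0.09}
    - {"tx":0.034,"ty":-0.027,"tz":0,"wx":0,"wy":0,"wz":0,"grip":0.09}
    - {"tx":0.034,"ty":-0.027,"tz":0,"wx":0,"wy":0,"wz":0,"grip":0.09}
    - {"tx":0.034,"ty":-0.027,"tz":0,"wx":0,"wy":0,"wz":0,"grip":0.09}
    - {"tx":0.034,"ty":-0.027,"tz":0,"wx":0,"wy":0,"wz":0,"grip":0.09}
    - {"tx":0.034,"ty":-0.027,"tz":0,"wx":0,"wy":0,"wz":0,"grip":0.09}
    - {"tx":0.034,"ty":-0.027,"tz":0,"wx":0,"wy":0,"wz":0,"grip":0.09}
    - {"tx":0.034,"ty":-0.027,"tz":0,"wx":0,"wy":0,"wz":0,"grip":0.09}
    - {"tx":0.034,"ty":-0.027,"tz":0,"wx":0,"wy":0,"wz":0,"grip":0.09}
    - {"tx":0.034,"ty":-0.027,"tz":0,"wx":0,"wy":0,"wz":0,"grip":0.09}
    - {"tx":0.034,"ty":-0.027,"tz":0,"wx":0,"wy":0,"wz":0,"grip":0.09}

```text
time: 1.7
tcp_pos: [0.5254, -0.1784, 0.1893]
tcp_rot: [0.979, 0.206, 0.0, 0.0]
ft_force: [0.5, -0.1, 0.6]
width: 0.989
finger_force: 0.0
```

```bash
python3 - <<'E'
from h import *
d=grab('wrist','w1'); o=bot.observe(); print(o['time'],o['tcp_pos'],o['tcp_rot'],o['joint_positions'].round(3))
u,v=proj(d,[.556,-.164,.07]); print(u,v)
im=d['pixels'][:,:,::-1]; 
x,y=int(np.clip(u-80,0,352)),int(np.clip(v-60,0,264)); print(x,y)
cv2.imwrite('pics/w1c.png',cv2.resize(np.ascontiguousarray(im[y:y+120,x:x+160]),(800,600),interpolation=cv2.INTER_CUBIC))
E
```

```text
1.75 [ 0.52697407 -0.17532525  0.18933754] [ 9.78478725e-01  2.06347101e-01  3.98204601e-04 -3.16260397e-04] [-3.640e-01  1.520e-01  2.029e+00  1.000e-03  9.610e-01  7.910e-01]
253.260955889249 147.08496441891432
173 87
```

View pics/w1c.png

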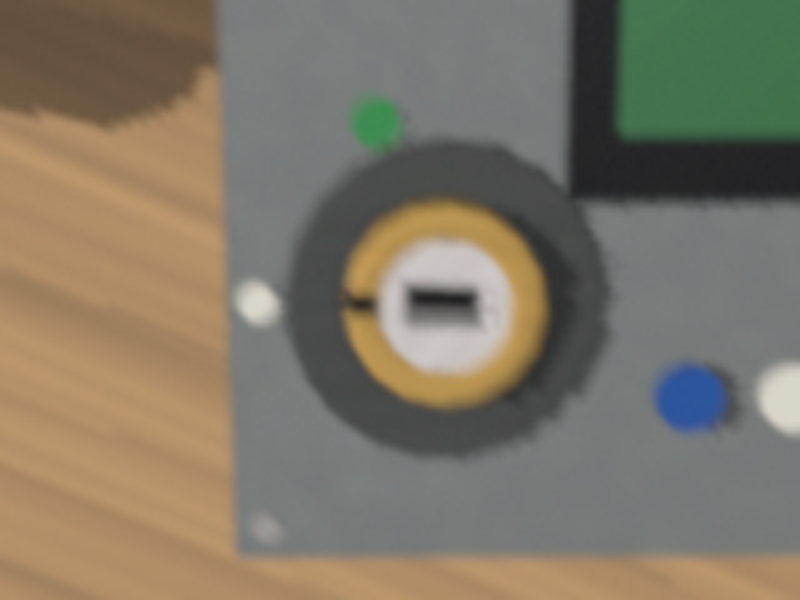

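The wrist view shows the lock ring centred at (446,304), slot centre at (442,306), tick at (360,302), white dot at (258,303) and green dot at (376,124), so the lock is near off. Next I work out its position, the slot angle and the move to the key.

```bash
cat >> h.py <<'E'
def toolang():
    from scipy.spatial.transform import Rotation as R
    o=bot.observe(); M=R.from_quat(o['tcp_rot']).as_matrix(); return o['tcp_pos'],M
def go(t,yang):
    p,M=toolang(); d=M.T@(np.array(t)-p); a=np.degrees(np.arctan2(M[1,1],M[0,1])); w=-((yang-a+90)%180-90)
    print('time',bot.observe()['time'],'tcp',p.round(4),'tool y ang',a.round(2),'tool shift',d.round(4),'wz',w.round(2),'tilt',M[:2,2].round(4)); return d
E
python3 - <<'E'
from h import *
d=load('w1')
P=lambda X,Y,z=.07: onz(d,(X+.5)/5-.5+173,(Y+.5)/5-.5+87,z)
for X,Y in[(446,304),(442,306)]: print(P(X,Y).round(4))
ang=lambda a,b: np.degrees(np.arctan2(*(b-a)[1::-1]))
print('tick->ctr',ang(P(446,304),P(360,302)),'slot edges',ang(P(477,289),P(407,287)),'white',ang(P(446,304),P(258,303,.06)),'box edge',ang(P(238,554,.06),P(219,0,.06)))
# slot by threshold
g=cv2.cvtColor(d['pixels'],cv2.COLOR_RGB2GRAY)
g5=cv2.resize(g[87:207,173:333],(800,600),interpolation=cv2.INTER_CUBIC)
m=(g5<140).astype(np.uint8); m[:, :385]=0;m[:,500:]=0;m[:260]=0;m[350:]=0
c=max(cv2.findContours(m,0,1)[0],key=cv2.contourArea); r=cv2.minAreaRect(c); b=cv2.boxPoints(r); print(r)
b=b[np.argsort(b[:,0])]; print('slot rect',P(*r[0]).round(4),ang(P(*b[2:].mean(0)),P(*b[:2].mean(0))))
go([.541,.249,.19],20)
E
```

```text
[ 0.5591 -0.172   0.07  ]
[ 0.5585 -0.1714  0.07  ]
tick->ctr 112.37089293049127 slot edges 112.07179841001972 white 115.15878628143756 box edge 24.074096187156048
((441.9627685546875, 304.0085754394531), (72.46906280517578, 37.04920959472656), 1.060911774635315)
slot rect [ 0.5588 -0.1712  0.07  ] 112.64149148175946
time 1.75 tcp [ 0.527  -0.1753  0.1893] tool y ang -66.18 tool shift [ 1.842e-01 -3.825e-01 -3.000e-04] wz -86.18 tilt [0.0006 0.0008]
```

```bash
cat >> h.py <<'E'
def slot(f,x,y):
    d=load(f); g=cv2.cvtColor(d['pixels'],cv2.COLOR_RGB2GRAY)
    P=lambda X,Y,z=.07: onz(d,(X+.5)/5-.5+x,(Y+.5)/5-.5+y,z)
    g5=cv2.resize(g[y:y+120,x:x+160],(800,600),interpolation=cv2.INTER_CUBIC)
    hsv=cv2.cvtColor(cv2.resize(d['pixels'][y:y+120,x:x+160],(800,600)),cv2.COLOR_RGB2HSV)
    br=((hsv[...,1]>100)&(hsv[...,0]>12)&(hsv[...,0]<30)&(hsv[...,2]>120)).astype(np.uint8)
    br[:, :300]=0; c=max(cv2.findContours(br,0,1)[0],key=cv2.contourArea); q=cv2.fitEllipse(c); print('ring px',q,'world',P(*q[0]).round(4))
    cx,cy=map(int,q[0]); m=(g5<140).astype(np.uint8); k=np.zeros_like(m); cv2.circle(k,(cx,cy),55,1,-1); m*=k
    c=max(cv2.findContours(m,0,1)[0],key=cv2.contourArea); r=cv2.minAreaRect(c); print('slot',r,P(*r[0]).round(4))
E
python3 - <<'E'
from h import *
slot('w1',173,87)
d=grab('wrist','w2'); u,v=proj(d,[.559,-.171,.07]); x,y=int(u)-80,int(v)-60; print(x,y)
slot('w2',x,y)
im=d['pixels']
d=grab('scene','s2'); print(proj(d,[.559,-.1715,.07])*1.5625, proj(load('side0'),[.559,-.1715,.07])*1.5625)
E
```

```text
ring px ((559.6311645507812, 581.9301147460938), (35.78846740722656, 945.1144409179688), 89.93998718261719) world [ 0.5156 -0.2175  0.07  ]
slot ((561.4258422851562, 543.2603759765625), (99.2989501953125, 34.17621994018555), 3.3664603233337402) [ 0.5234 -0.2143  0.07  ]
183 89
ring px ((410.12353515625, 314.091064453125), (184.04443359375, 188.25592041015625), 171.792724609375) world [ 0.5582 -0.1731  0.07  ]
slot ((408.8460388183594, 314.50665283203125), (74.23627471923828, 38.28137969970703), 1.1017061471939087) [ 0.558  -0.1729  0.07  ]
[268.70289193 255.97273284] [431.04209168 255.34437387]
```

Call:
drive_tool:
  rows:
    - {"tx":0.014,"ty":-0.032,"tz":0,"wx":0,"wy":0,"wz":0,"grip":0.09}
    - {"tx":0.014,"ty":-0.032,"tz":0,"wx":0,"wy":0,"wz":0,"grip":0.09}
    - {"tx":0.014,"ty":-0.032,"tz":0,"wx":0,"wy":0,"wz":0,"grip":0.09}
    - {"tx":0.014,"ty":-0.032,"tz":0,"wx":0,"wy":0,"wz":0,"grip":0.09}
    - {"tx":0.014,"ty":-0.032,"tz":0,"wx":0,"wy":0,"wz":0,"grip":0.09}
    - {"tx":0.014,"ty":-0.032,"tz":0,"wx":0,"wy":0,"wz":0,"grip":0.09}
    - {"tx":0.014,"ty":-0.032,"tz":0,"wx":0,"wy":0,"wz":0,"grip":0.09}
    - {"tx":0.014,"ty":-0.032,"tz":0,"wx":0,"wy":0,"wz":0,"grip":0.09}
    - {"tx":0.014,"ty":-0.032,"tz":0,"wx":0,"wy":0,"wz":0,"grip":0.09}
    - {"tx":0.014,"ty":-0.032,"tz":0,"wx":0,"wy":0,"wz":0,"grip":0.09}
    - {"tx":0.014,"ty":-0.032,"tz":0,"wx":0,"wy":0,"wz":0,"grip":0.09}
    - {"tx":0.0,"ty":-0.03,"tz":0,"wx":0,"wy":0,"wz":0,"grip":0.09}

```text
time: 3.35
tcp_pos: [0.5124, 0.2323, 0.1892]
tcp_rot: [0.979, 0.206, 0.0, 0.0]
ft_force: [0.2, -0.4, 0.1]
width: 0.986
finger_force: 0.0
```

Call:
drive_tool:
  rows:
    - {"tx":0,"ty":0,"tz":0,"wx":0,"wy":0,"wz":-9,"grip":0.09}
    - {"tx":0,"ty":0,"tz":0,"wx":0,"wy":0,"wz":-9,"grip":0.09}
    - {"tx":0,"ty":0,"tz":0,"wx":0,"wy":0,"wz":-9,"grip":0.09}
    - {"tx":0,"ty":0,"tz":0,"wx":0,"wy":0,"wz":-9,"grip":0.09}
    - {"tx":0,"ty":0,"tz":0,"wx":0,"wy":0,"wz":-9,"grip":0.09}
    - {"tx":0,"ty":0,"tz":0,"wx":0,"wy":0,"wz":-9,"grip":0.09}
    - {"tx":0,"ty":0,"tz":0,"wx":0,"wy":0,"wz":-9,"grip":0.09}
    - {"tx":0,"ty":0,"tz":0,"wx":0,"wy":0,"wz":-9,"grip":0.09}
    - {"tx":0,"ty":0,"tz":0,"wx":0,"wy":0,"wz":-9,"grip":0.09}
    - {"tx":0,"ty":0,"tz":0,"wx":0,"wy":0,"wz":-5,"grip":0.09}
    - {"tx":0,"ty":0,"tz":0,"wx":0,"wy":0,"wz":0,"grip":0.09}

```text
time: 4.72
tcp_pos: [0.5121, 0.2311, 0.1891]
tcp_rot: [0.576, 0.818, -0.0, -0.0]
ft_force: [-0.2, 0.2, -0.1]
width: 0.987
finger_force: 0.0
```

```bash
python3 - <<'E'
from h import *
go([.541,.249,.19],20)
d=grab('wrist','w3'); u,v=proj(d,[.541,.249,.078]); x,y=int(np.clip(u-100,0,312)),int(np.clip(v-75,0,234)); print(u,v,x,y)
cv2.imwrite('pics/w3c.png',cv2.resize(np.ascontiguousarray(d['pixels'][y:y+150,x:x+200,::-1]),(800,600),interpolation=cv2.INTER_CUBIC))
E
```

```text
time 4.725 tcp [0.5121 0.2311 0.1891] tool y ang 19.69 tool shift [ 0.0071  0.0332 -0.0009] wz -0.31 tilt [-0.0002 -0.0002]
286.5168503963281 175.54830740343772 186 100
```

View pics/w3c.png

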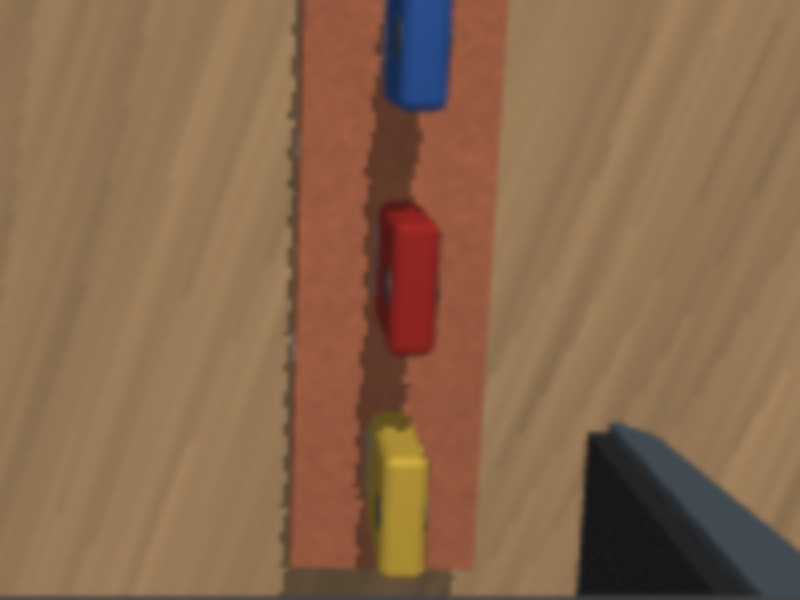

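The wrist view shows the block lengthwise with the red key's top face centred at (413,287), yellow at about (404,518), blue's near edge at (427,107), and one finger at bottom right.

```bash
python3 - <<'E'
from h import *
d=load('w3')
P=lambda X,Y,z: onz(d,(X+.5)/4-.5+186,(Y+.5)/4-.5+100,z)
ang=lambda a,b: np.degrees(np.arctan2(*(b-a)[1::-1]))
c=P(413,287,.078); print(c.round(4), P(390,230,.078),P(438,230,.078))
print('edges',ang(P(290,568,.034),P(301,0,.034)),ang(P(472,568,.034),P(507,0,.034)),'key',ang(P(433,345,.078),P(438,230,.078)),'row',ang(P(403,576,.078),P(412,352,.078)),ang(P(412,352,.078),P(427,107,.078)))
print('block ctr from edges at row 284', P(295.5,284,.034),P(489.5,284,.034),(P(295.5,284,.034)+P(489.5,284,.034))/2)
for z in(.19,.11,.073): go([c[0],c[1],z],20)
print(proj(load('scene0'),c)*1.5625,proj(load('side0'),c)*1.5625)
E
```

```text
[0.5417 0.2537 0.078 ] [0.53117886 0.26513608 0.078     ] [0.54229496 0.26910028 0.078     ]
edges 108.8222113004462 108.67732558341156 key 109.078870128597 row 109.0236878669417 107.85477588023163
block ctr from edges at row 284 [0.51759342 0.23687466 0.034     ] [0.56954047 0.25540095 0.034     ] [0.54356695 0.2461378  0.034     ]
time 4.775 tcp [0.5121 0.2313 0.1892] tool y ang 19.61 tool shift [ 0.0112  0.0354 -0.0008] wz -0.39 tilt [-0.0001 -0.0001]
time 4.775 tcp [0.5121 0.2313 0.1892] tool y ang 19.61 tool shift [0.0112 0.0354 0.0792] wz -0.39 tilt [-0.0001 -0.0001]
time 4.775 tcp [0.5121 0.2313 0.1892] tool y ang 19.61 tool shift [0.0112 0.0354 0.1162] wz -0.39 tilt [-0.0001 -0.0001]
[529.9913686  394.06855253] [288.1034707  356.86595385]
```

```bash
python3 - <<'E'
from h import *
d=load('w3')
P=lambda X,Y,z: onz(d,(X+.5)/4-.5+186,(Y+.5)/4-.5+100,z)
c=P(413,287,.084); print(c.round(4)); go([c[0],c[1],.044],18.8)
print(proj(load('scene0'),c)*1.5625,proj(load('side0'),c)*1.5625)
E
```

```text
[0.5406 0.2546 0.084 ]
time 4.775 tcp [0.5121 0.2313 0.1892] tool y ang 19.61 tool shift [0.0124 0.0347 0.1452] wz 0.81 tilt [-0.0001 -0.0001]
[532.1934122  389.87732513] [288.00226697 353.84110862]
```

Call:
drive_tool:
  rows:
    - {"tx":0.012,"ty":0.035,"tz":0,"wx":0,"wy":0,"wz":0.8,"grip":0.06}
    - {"tx":0,"ty":0,"tz":0,"wx":0,"wy":0,"wz":0,"grip":0.06}
    - {"tx":0,"ty":0,"tz":0.03,"wx":0,"wy":0,"wz":0,"grip":0.06}
    - {"tx":0,"ty":0,"tz":0.03,"wx":0,"wy":0,"wz":0,"grip":0.06}
    - {"tx":0,"ty":0,"tz":0.02,"wx":0,"wy":0,"wz":0,"grip":0.06}
    - {"tx":0,"ty":0,"tz":0,"wx":0,"wy":0,"wz":0,"grip":0.06}
    - {"tx":0,"ty":0,"tz":0,"wx":0,"wy":0,"wz":0,"grip":0.06}

```text
time: 5.65
tcp_pos: [0.5413, 0.2552, 0.1102]
tcp_rot: [0.581, 0.814, 0.0, 0.0]
ft_force: [-0.2, 0.4, 1.0]
width: 0.661
finger_force: 0.0
```

```bash
python3 - <<'E'
from h import *
go([.5406,.2546,.044],18.8)
d=grab('wrist','w4'); u,v=proj(d,[.5406,.2546,.084]);print(u,v)
x,y=int(np.clip(u-100,0,312)),int(np.clip(v-75,0,234)); print(x,y)
cv2.imwrite('pics/w4c.png',cv2.resize(np.ascontiguousarray(d['pixels'][y:y+150,x:x+200,::-1]),(800,600),interpolation=cv2.INTER_CUBIC))
E
```

```text
time 5.65 tcp [0.5413 0.2552 0.1102] tool y ang 18.94 tool shift [-0.0003 -0.001   0.0662] wz 0.14 tilt [0.001  0.0004]
252.0440745940225 209.05932920278764
152 134
```

View pics/w4c.png

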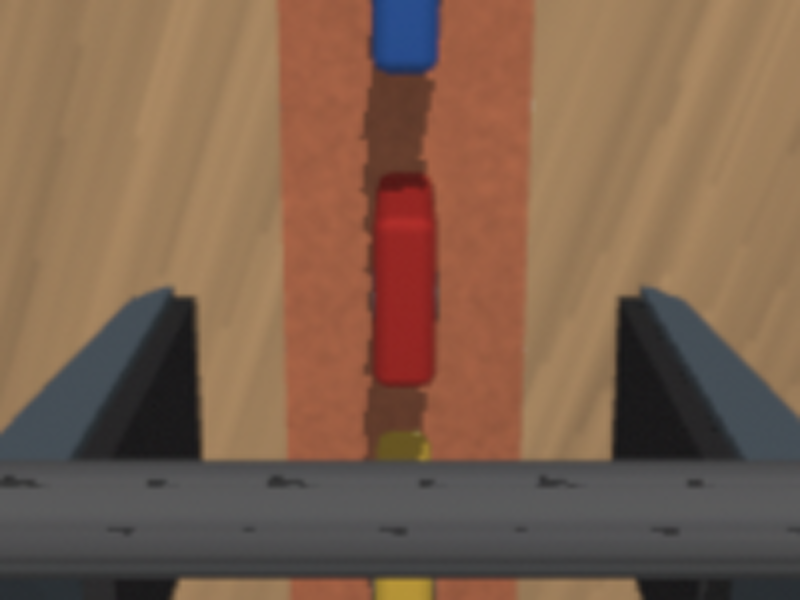

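The red key's top face is centred at (405,302), midway between the fingers (195 and 615). I'll descend and close.

Call:
drive_tool:
  newtons: 25
  rows:
    - {"tx":0,"ty":0,"tz":0.022,"wx":0,"wy":0,"wz":0.1,"grip":0.06}
    - {"tx":0,"ty":0,"tz":0.022,"wx":0,"wy":0,"wz":0,"grip":0.06}
    - {"tx":0,"ty":0,"tz":0.022,"wx":0,"wy":0,"wz":0,"grip":0.06}
    - {"tx":0,"ty":0,"tz":0,"wx":0,"wy":0,"wz":0,"grip":0.04}
    - {"tx":0,"ty":0,"tz":0,"wx":0,"wy":0,"wz":0,"grip":0.02}
    - {"tx":0,"ty":0,"tz":0,"wx":0,"wy":0,"wz":0,"grip":0.005}
    - {"tx":0,"ty":0,"tz":0,"wx":0,"wy":0,"wz":0,"grip":0}
    - {"tx":0,"ty":0,"tz":0,"wx":0,"wy":0,"wz":0,"grip":0}
    - {"tx":0,"ty":0,"tz":0,"wx":0,"wy":0,"wz":0,"grip":0}
    - {"tx":0,"ty":0,"tz":0,"wx":0,"wy":0,"wz":0,"grip":0}
    - {"tx":0,"ty":0,"tz":0,"wx":0,"wy":0,"wz":0,"grip":0}
    - {"tx":0,"ty":0,"tz":0,"wx":0,"wy":0,"wz":0,"grip":0}

```text
time: 7.2
tcp_pos: [0.541, 0.2552, 0.0435]
tcp_rot: [0.582, 0.813, 0.0, 0.0]
ft_force: [-0.9, -0.0, 6.4]
width: 0.131
finger_force: 25.0
```

Call:
drive_tool:
  rows:
    - {"tx":0,"ty":0,"tz":-0.01,"wx":0,"wy":0,"wz":0,"grip":0}
    - {"tx":0,"ty":0,"tz":-0.015,"wx":0,"wy":0,"wz":0,"grip":0}
    - {"tx":0,"ty":0,"tz":-0.02,"wx":0,"wy":0,"wz":0,"grip":0}
    - {"tx":0,"ty":0,"tz":-0.025,"wx":0,"wy":0,"wz":0,"grip":0}
    - {"tx":0,"ty":0,"tz":-0.025,"wx":0,"wy":0,"wz":0,"grip":0}
    - {"tx":0,"ty":0,"tz":-0.015,"wx":0,"wy":0,"wz":0,"grip":0}
    - {"tx":0,"ty":0,"tz":0,"wx":0,"wy":0,"wz":0,"grip":0}

```text
time: 8.07
tcp_pos: [0.5414, 0.2554, 0.1547]
tcp_rot: [0.582, 0.813, 0.001, 0.001]
ft_force: [-0.2, 0.0, 0.2]
width: 0.133
finger_force: 25.0
```

```bash
python3 - <<'E'
from h import *
go([.558,-.173,.154],22.4)
d=grab('wrist','w5'); cv2.imwrite('pics/w5c.png',cv2.resize(np.ascontiguousarray(d['pixels'][140:260,180:340,::-1]),(800,600),interpolation=cv2.INTER_CUBIC))
p,M=toolang()
for s in(-1,1):
  for t in (-1,1): print(proj(d,p+M@[.017*s,.006*t,-.0405])*5-[900,700])
E
```

```text
time 8.075 tcp [0.5414 0.2554 0.1547] tool y ang 18.87 tool shift [-4.107e-01 -1.228e-01  3.000e-04] wz -3.53 tilt [0.0021 0.0009]
[306.94517347 672.82880861]
[415.46146004 672.6437554 ]
[303.50873289 381.70191972]
[417.66939571 381.52933823]
```

View pics/w5c.png

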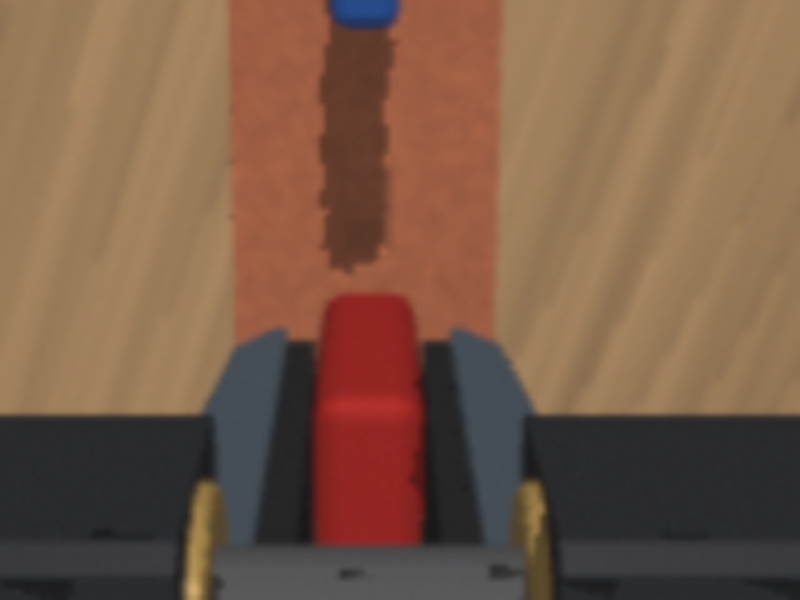

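The key is held, its top edge at (368,400) matches the predicted centring, and its fingers sit evenly on both sides. Now I carry it to just short of the lock.

Call:
drive_tool:
  rows:
    - {"tx":-0.02,"ty":-0.005,"tz":0,"wx":0,"wy":0,"wz":0,"grip":0}
    - {"tx":-0.041,"ty":-0.011,"tz":0,"wx":0,"wy":0,"wz":0,"grip":0}
    - {"tx":-0.041,"ty":-0.011,"tz":0,"wx":0,"wy":0,"wz":0,"grip":0}
    - {"tx":-0.041,"ty":-0.011,"tz":0,"wx":0,"wy":0,"wz":0,"grip":0}
    - {"tx":-0.041,"ty":-0.011,"tz":0,"wx":0,"wy":0,"wz":0,"grip":0}
    - {"tx":-0.041,"ty":-0.011,"tz":0,"wx":0,"wy":0,"wz":0,"grip":0}
    - {"tx":-0.041,"ty":-0.011,"tz":0,"wx":0,"wy":0,"wz":0,"grip":0}
    - {"tx":-0.041,"ty":-0.011,"tz":0,"wx":0,"wy":0,"wz":0,"grip":0}
    - {"tx":-0.041,"ty":-0.011,"tz":0,"wx":0,"wy":0,"wz":0,"grip":0}
    - {"tx":-0.041,"ty":-0.011,"tz":0,"wx":0,"wy":0,"wz":0,"grip":0}
    - {"tx":-0.041,"ty":-0.011,"tz":0,"wx":0,"wy":0,"wz":0,"grip":0}
    - {"tx":-0.021,"ty":-0.008,"tz":0,"wx":0,"wy":0,"wz":0,"grip":0}

```text
time: 9.62
tcp_pos: [0.5692, -0.2137, 0.1523]
tcp_rot: [0.582, 0.813, -0.0, -0.001]
ft_force: [-0.1, 0.1, -0.0]
width: 0.129
finger_force: 25.0
```

Call:
drive_tool:
  rows:
    - {"tx":0,"ty":0,"tz":0.01,"wx":0,"wy":0,"wz":-3.5,"grip":0}
    - {"tx":0,"ty":0,"tz":0.015,"wx":0,"wy":0,"wz":0,"grip":0}
    - {"tx":0,"ty":0,"tz":0,"wx":0,"wy":0,"wz":0,"grip":0}
    - {"tx":0,"ty":0,"tz":0,"wx":0,"wy":0,"wz":0,"grip":0}

```text
time: 10.12
tcp_pos: [0.5702, -0.2111, 0.1282]
tcp_rot: [0.557, 0.831, -0.0, -0.0]
ft_force: [-0.1, -0.4, -0.0]
width: 0.131
finger_force: 25.0
```

```bash
python3 - <<'E'
from h import *
go([.558,-.173,.13],22.4)
d=grab('wrist','w6'); p,M=toolang()
u,v=proj(d,[.558,-.173,.07]); print(u,v, 'key top far edge pred',proj(d,p+M@[.015,0,-.0405]))
x,y=int(u-70),int(v-60);print(x,y)
cv2.imwrite('pics/w6c.png',cv2.resize(np.ascontiguousarray(d['pixels'][y:y+120,x:x+160,::-1]),(800,600),interpolation=cv2.INTER_CUBIC))
E
```

```text
time 10.125 tcp [ 0.5702 -0.2111  0.1282] tool y ang 22.35 tool shift [ 0.0399  0.0032 -0.0018] wz -0.05 tilt [-0.0003  0.0002]
257.113452712164 149.3530884079373 key top far edge pred [253.30582604 221.02640704]
187 89
```

View pics/w6c.png

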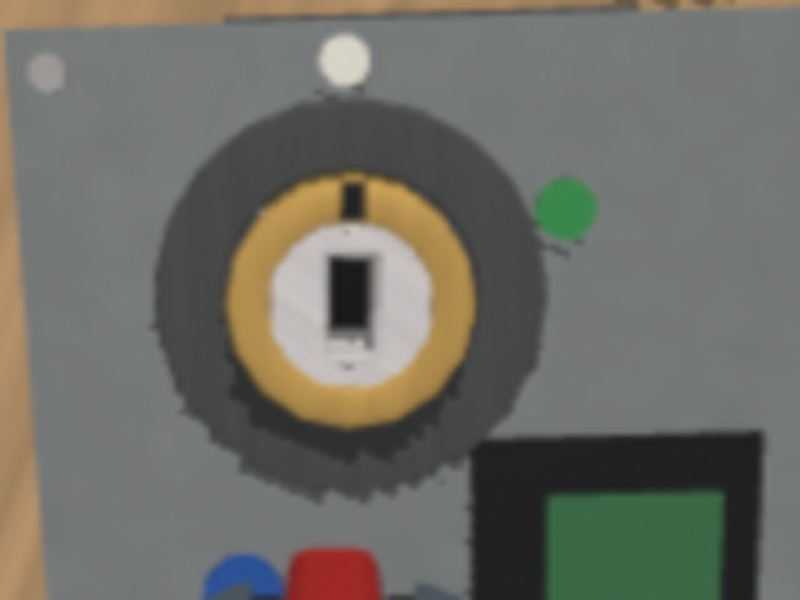

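The ring is centred at (351,302) with the slot centre at the same place and the tick at (353,200), about 1° off the tool axis. That is within 0.2 mm of the earlier estimate (0.558, -0.173). I'll move over it and insert in steps.

Call:
drive_tool:
  rows:
    - {"tx":0.02,"ty":0.003,"tz":0,"wx":0,"wy":0,"wz":0,"grip":0}
    - {"tx":0.02,"ty":0,"tz":0,"wx":0,"wy":0,"wz":0,"grip":0}
    - {"tx":0,"ty":0,"tz":0.008,"wx":0,"wy":0,"wz":0,"grip":0}
    - {"tx":0,"ty":0,"tz":0.008,"wx":0,"wy":0,"wz":0,"grip":0}
    - {"tx":0,"ty":0,"tz":0,"wx":0,"wy":0,"wz":0,"grip":0}
    - {"tx":0,"ty":0,"tz":0,"wx":0,"wy":0,"wz":0,"grip":0}

```text
time: 10.92
tcp_pos: [0.5579, -0.1736, 0.1121]
tcp_rot: [0.557, 0.831, -0.0, -0.0]
ft_force: [0.2, 0.1, -0.6]
width: 0.131
finger_force: 25.0
```

```bash
python3 - <<'E'
from h import *
go([.558,-.173,.0795],22.4); print(bot.observe()['ft_force'])
E
```

```text
time 10.925 tcp [ 0.5579 -0.1736  0.1121] tool y ang 22.34 tool shift [0.0005 0.0003 0.0326] wz -0.06 tilt [-0.0001  0.0001]
[ 0.22009123  0.11432496 -0.6105277 ]
```

Call:
drive_tool:
  rows:
    - {"tx":0.0007,"ty":0.0003,"tz":0,"wx":0,"wy":0,"wz":0,"grip":0}
    - {"tx":0,"ty":0,"tz":0.003,"wx":0,"wy":0,"wz":0,"grip":0}
    - {"tx":0,"ty":0,"tz":0.003,"wx":0,"wy":0,"wz":0,"grip":0}
    - {"tx":0,"ty":0,"tz":0.003,"wx":0,"wy":0,"wz":0,"grip":0}
    - {"tx":0,"ty":0,"tz":0,"wx":0,"wy":0,"wz":0,"grip":0}

```text
time: 11.55
tcp_pos: [0.5576, -0.1725, 0.1029]
tcp_rot: [0.557, 0.831, -0.0, -0.0]
ft_force: [-0.8, 0.5, -0.8]
width: 0.128
finger_force: 25.0
```

The blade tip is about 5 mm into the slot with no resistance, so I continue.

Call:
drive_tool:
  rows:
    - {"tx":0,"ty":0,"tz":0.004,"wx":0,"wy":0,"wz":0,"grip":0}
    - {"tx":0,"ty":0,"tz":0.004,"wx":0,"wy":0,"wz":0,"grip":0}
    - {"tx":0,"ty":0,"tz":0.004,"wx":0,"wy":0,"wz":0,"grip":0}
    - {"tx":0,"ty":0,"tz":0.004,"wx":0,"wy":0,"wz":0,"grip":0}
    - {"tx":0,"ty":0,"tz":0.004,"wx":0,"wy":0,"wz":0,"grip":0}
    - {"tx":0,"ty":0,"tz":0.002,"wx":0,"wy":0,"wz":0,"grip":0}
    - {"tx":0,"ty":0,"tz":0,"wx":0,"wy":0,"wz":0,"grip":0}
    - {"tx":0,"ty":0,"tz":0,"wx":0,"wy":0,"wz":0,"grip":0}

```text
time: 12.55
tcp_pos: [0.5579, -0.1726, 0.0813]
tcp_rot: [0.557, 0.831, 0.0, 0.0]
ft_force: [0.6, -0.3, -0.4]
width: 0.13
finger_force: 25.0
```

Call:
drive_tool:
  rows:
    - {"tx":0,"ty":0,"tz":0.001,"wx":0,"wy":0,"wz":0,"grip":0}
    - {"tx":0,"ty":0,"tz":0,"wx":0,"wy":0,"wz":0,"grip":0}
    - {"tx":0,"ty":0,"tz":0,"wx":0,"wy":0,"wz":0,"grip":0}

```text
time: 12.92
tcp_pos: [0.5578, -0.1726, 0.0803]
tcp_rot: [0.557, 0.831, 0.0, 0.0]
ft_force: [0.5, 0.4, -0.1]
width: 0.129
finger_force: 25.0
```

Call:
drive_tool:
  rows:
    - {"tx":0,"ty":0,"tz":0.001,"wx":0,"wy":0,"wz":0,"grip":0}
    - {"tx":0,"ty":0,"tz":0,"wx":0,"wy":0,"wz":0,"grip":0}
    - {"tx":0,"ty":0,"tz":0.0005,"wx":0,"wy":0,"wz":0,"grip":0}
    - {"tx":0,"ty":0,"tz":0,"wx":0,"wy":0,"wz":0,"grip":0}
    - {"tx":0,"ty":0,"tz":0,"wx":0,"wy":0,"wz":0,"grip":0}

```text
time: 13.55
tcp_pos: [0.5581, -0.1726, 0.0794]
tcp_rot: [0.557, 0.831, 0.0, 0.0]
ft_force: [-3.8, 0.9, 11.4]
width: 0.129
finger_force: 25.0
```

The shoulder is seated: force rises to 11 N at the expected depth. Now I turn clockwise with a firmer grip.

Call:
drive_tool:
  newtons: 45
  rows:
    - {"tx":0,"ty":0,"tz":0,"wx":0,"wy":0,"wz":0,"grip":0}
    - {"tx":0,"ty":0,"tz":0,"wx":0,"wy":0,"wz":5,"grip":0}
    - {"tx":0,"ty":0,"tz":0,"wx":0,"wy":0,"wz":6,"grip":0}
    - {"tx":0,"ty":0,"tz":0,"wx":0,"wy":0,"wz":6,"grip":0}
    - {"tx":0,"ty":0,"tz":0,"wx":0,"wy":0,"wz":6,"grip":0}
    - {"tx":0,"ty":0,"tz":0,"wx":0,"wy":0,"wz":6,"grip":0}
    - {"tx":0,"ty":0,"tz":0,"wx":0,"wy":0,"wz":6,"grip":0}
    - {"tx":0,"ty":0,"tz":0,"wx":0,"wy":0,"wz":6,"grip":0}
    - {"tx":0,"ty":0,"tz":0,"wx":0,"wy":0,"wz":6,"grip":0}
    - {"tx":0,"ty":0,"tz":0,"wx":0,"wy":0,"wz":6,"grip":0}
    - {"tx":0,"ty":0,"tz":0,"wx":0,"wy":0,"wz":5,"grip":0}
    - {"tx":0,"ty":0,"tz":0,"wx":0,"wy":0,"wz":0,"grip":0}

```text
time: 15.05
tcp_pos: [0.559, -0.1728, 0.0795]
tcp_rot: [0.89, 0.457, 0.001, 0.001]
ft_force: [2.7, 0.2, 5.1]
width: 0.132
finger_force: 45.0
```

```bash
python3 - <<'E'
from h import *
go([.558,-.173,.0795],22.4-66.5); o=bot.observe();print(o['ft_force'],o['ft_torque'],o['width'])
E
```

```text
time 15.05 tcp [ 0.559  -0.1728  0.0795] tool y ang -35.64 tool shift [-0.0007 -0.0007 -0.    ] wz 8.46 tilt [ 0.0024 -0.0007]
[2.74399014 0.19579921 5.10563187] [ 0.12782803 -0.70782779  0.00680874] 0.1323786992513177
```

Call:
drive_tool:
  rows:
    - {"tx":0,"ty":0,"tz":0,"wx":0,"wy":0,"wz":4,"grip":0}
    - {"tx":0,"ty":0,"tz":0,"wx":0,"wy":0,"wz":4,"grip":0}
    - {"tx":0,"ty":0,"tz":0,"wx":0,"wy":0,"wz":3,"grip":0}
    - {"tx":0,"ty":0,"tz":0,"wx":0,"wy":0,"wz":0,"grip":0}

```text
time: 15.55
tcp_pos: [0.5592, -0.173, 0.0795]
tcp_rot: [0.929, 0.37, 0.001, 0.001]
ft_force: [5.1, -0.9, 5.3]
width: 0.129
finger_force: 45.0
```

```bash
python3 - <<'E'
from h import *
go([.558,-.173,.0795],22.4-66.5); o=bot.observe();print(o['ft_force'],o['ft_torque'],o['width'])
E
```

```text
time 15.55 tcp [ 0.5592 -0.173   0.0795] tool y ang -46.55 tool shift [-0.0008 -0.0008 -0.    ] wz -2.45 tilt [ 0.0027 -0.0009]
[ 5.08087369 -0.93613323  5.27238436] [-0.21400273 -1.10499828  0.02693715] 0.12897331413027388
```

Call:
drive_tool:
  rows:
    - {"tx":0,"ty":0,"tz":0,"wx":0,"wy":0,"wz":2,"grip":0}
    - {"tx":0,"ty":0,"tz":0,"wx":0,"wy":0,"wz":2,"grip":0}
    - {"tx":0,"ty":0,"tz":0,"wx":0,"wy":0,"wz":0,"grip":0}

```text
time: 15.92
tcp_pos: [0.5592, -0.1731, 0.0795]
tcp_rot: [0.941, 0.338, 0.001, 0.001]
ft_force: [5.9, -0.8, 4.7]
width: 0.13
finger_force: 45.0
```

```bash
python3 - <<'E'
from h import *
go([.558,-.173,.0795],22.4-66.5); o=bot.observe();print(o['ft_force'],o['ft_torque'],o['width'])
E
```

```text
time 15.925 tcp [ 0.5592 -0.1731  0.0795] tool y ang -50.53 tool shift [-0.0009 -0.0008 -0.    ] wz -6.43 tilt [ 0.0029 -0.001 ]
[ 5.88708062 -0.75455863  4.67559939] [-0.34652858 -1.14506501  0.05715075] 0.1297514958796846
```

Call:
drive_tool:
  rows:
    - {"tx":0,"ty":0,"tz":0,"wx":0,"wy":0,"wz":2,"grip":0}
    - {"tx":0,"ty":0,"tz":0,"wx":0,"wy":0,"wz":2,"grip":0}
    - {"tx":0,"ty":0,"tz":0,"wx":0,"wy":0,"wz":0,"grip":0}

```text
time: 16.3
tcp_pos: [0.5593, -0.1732, 0.0795]
tcp_rot: [0.952, 0.305, 0.001, 0.001]
ft_force: [6.3, -1.8, 4.4]
width: 0.13
finger_force: 45.0
```

```bash
python3 - <<'E'
from h import *
go([.558,-.173,.0795],22.4-66.5); o=bot.observe();print(o['ft_force'],o['ft_torque'],o['width'])
E
```

```text
time 16.3 tcp [ 0.5593 -0.1732  0.0795] tool y ang -54.51 tool shift [-0.001  -0.0009  0.    ] wz -10.41 tilt [ 0.003  -0.0013]
[ 6.29656685 -1.8442448   4.37122036] [-0.52340442 -1.26374173  0.1796691 ] 0.1297279692122285
```

Call:
drive_tool:
  rows:
    - {"tx":0,"ty":0,"tz":0,"wx":0,"wy":0,"wz":2,"grip":0}
    - {"tx":0,"ty":0,"tz":0,"wx":0,"wy":0,"wz":2,"grip":0}
    - {"tx":0,"ty":0,"tz":0,"wx":0,"wy":0,"wz":0,"grip":0}

```text
time: 16.68
tcp_pos: [0.5593, -0.1733, 0.0795]
tcp_rot: [0.962, 0.272, 0.001, 0.001]
ft_force: [6.0, -3.1, 3.5]
width: 0.128
finger_force: 45.0
```

```bash
python3 - <<'E'
from h import *
go([.558,-.173,.0795],22.4-66.5); o=bot.observe();print(o['ft_force'],o['ft_torque'],o['width'])
E
```

```text
time 16.675 tcp [ 0.5593 -0.1733  0.0795] tool y ang -58.47 tool shift [-0.0009 -0.0009 -0.    ] wz -14.37 tilt [ 0.003  -0.0016]
[ 6.02070247 -3.10971591  3.4793171 ] [-0.74590448 -1.23138007  0.52446337] 0.12827538328784457
```

The torque climbs steeply from 0.06 to 0.52 N m, so the lock is at its stop. I'll ease off slightly, release and retreat upward.

Call:
drive_tool:
  newtons: 5
  rows:
    - {"tx":0,"ty":0,"tz":0,"wx":0,"wy":0,"wz":-3,"grip":0}
    - {"tx":0,"ty":0,"tz":0,"wx":0,"wy":0,"wz":0,"grip":0.014}
    - {"tx":0,"ty":0,"tz":0,"wx":0,"wy":0,"wz":0,"grip":0.03}
    - {"tx":0,"ty":0,"tz":0,"wx":0,"wy":0,"wz":0,"grip":0.05}
    - {"tx":0,"ty":0,"tz":0,"wx":0,"wy":0,"wz":0,"grip":0.05}
    - {"tx":0,"ty":0,"tz":-0.02,"wx":0,"wy":0,"wz":0,"grip":0.05}
    - {"tx":0,"ty":0,"tz":-0.03,"wx":0,"wy":0,"wz":0,"grip":0.05}
    - {"tx":0,"ty":0,"tz":-0.04,"wx":0,"wy":0,"wz":0,"grip":0.05}
    - {"tx":-0.04,"ty":0,"tz":-0.03,"wx":0,"wy":0,"wz":0,"grip":0.05}
    - {"tx":0,"ty":0,"tz":0,"wx":0,"wy":0,"wz":0,"grip":0.05}

```text
time: 17.92
tcp_pos: [0.5249, -0.1964, 0.2023]
tcp_rot: [0.956, 0.295, 0.002, 0.001]
ft_force: [0.2, -0.8, -0.4]
width: 0.55
finger_force: 0.0
```

```bash
python3 - <<'E'
from h import *
go([.558,-.173,.0795],22.4-66.5)
d=grab('wrist','w7'); u,v=proj(d,[.558,-.173,.07]); x,y=int(np.clip(u-75,0,352)),int(np.clip(v-60,0,264)); a=d['pixels'][y:y+120,x:x+160]
s=grab('scene','s7')['pixels']; 
im=np.vstack([np.hstack([cv2.resize(a,(400,300)),cv2.resize(s[140:236,90:218],(400,300))]),cv2.resize(s[120:340,110:403],(400,300)).repeat(1,0) if 0 else np.hstack([cv2.resize(s[200:320,160:320],(400,300)),cv2.resize(s[215:320,260:400],(400,300))])])
cv2.imwrite('pics/fin.png',im[:,:,::-1]); print(x,y)
E
```

```text
time 17.925 tcp [ 0.5249 -0.1964  0.2023] tool y ang -55.71 tool shift [ 0.0403 -0.0011  0.1229] wz -11.61 tilt [ 0.0041 -0.0018]
177 79
```

View pics/fin.png

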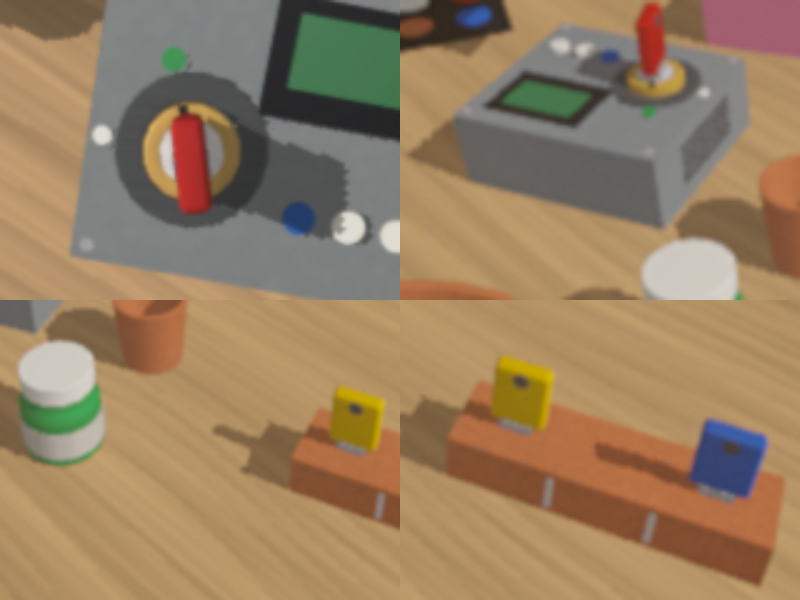

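The final crops show the tick at (184,108) pointing at the green dot (174,59), about 70° from the white dot. The key stands in the lock with its shoulder down. The blue and yellow keys, cup and jar haven't moved. Handing in.

```bash
python3 -c "
from station import bot; print(bot.close_job())"
```

```text
the job is handed in; nothing more can be done
None
```

The red key is fully home in the grey controller's lock and turned clockwise to the stop, with the other keys, cup and jar undisturbed; I handed the job in at about 18 s of the 51 s allowed, and it returned no verdict.

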